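Rebuild the spring stack of the tin press with alternating faces

ROBOT

A 6-joint arm with a two-finger parallel gripper is mounted at the origin on the work surface; the furniture and walls round the work are solid. World frame = base frame: x ahead of the robot, y to its left, z up, the work surface at z = 0. Lengths are in mm, angles in rad, forces in N, time in s.
With the tool pointing down it reaches from about 400 to 925 mm from the base axis. Payload 12.5 kg.
Tool frame: the origin (TCP) lies on the mounting face of the last link; the fingertips stand 190 mm ahead of it and the grasp point (between the pads) lies 171 mm ahead of it; z points along the fingers, y is the line along which they close (so a half turn about z gives the same grasp; the last joint's range is limited). The gripper opens to 95 mm and grips with 3 to 60 N. Pads are 20 mm wide; open, the fingers measure 119 mm over their backs; the gripper's body (75 mm by 180 mm) begins 59 mm behind the grasp point.
Start: joints at [-1.264, 0.491, 1.559, -0, 1.092, -0.106], TCP at [250.753, -572.492, 404.761] pointing down, gripper open.
Joint ranges: [-3.1, 3.1], [-0.84, 2.19], [0.05, 2.79], [-1.13, 4.28], [0.06, 2.93], [-2.69, 2.69]. Speed limits (rad/s): [2.22, 2.22, 2.79, 3.14, 3.14, 3.14].

INTERFACE

Orientations are given as [roll, pitch, yaw] about the fixed x, y, z axes, in that order (R = Rz(yaw) Ry(pitch) Rx(roll)).
In Python, from cell import env gives the robot as it stands.
- The arm moves only by the tool carry_out, never from a script. Its argument "series" is a list of rows, each a list of 5 numbers: the shift along the tool's x, y, z in m, then the turn about the tool's z in degrees, then the opening, from 0 (shut) to 1 (fully open). A call has 1 to 20 rows; each row is the pose to reach, as a shift and turn from the pose commanded when the call began, along the tool's axes at that moment; what a row does not reach only later rows make up. A row lasts 1/8 s, in which the tool goes at most 62.5 mm and 10.7 degrees, less where a joint would pass 70% of its speed; a pose out of reach is approached as far as the arm can. A call with a gripper value outside its range is refused whole. The fingers move at their own pace and stop on an object; the grip force is fixed at half the most. Time passes only in rows, so rows that repeat a pose let the fingers close. It gives the time, the measured TCP pose, the force, the opening and the grip force at its end, in the units of the state.
- env.state(): the state, without advancing time (a new reading comes with each control period).
- env.read_camera(name): name is "scene" or "top"; returns (picture, depth): 384x512x3 uint8, red, green, blue; 384x512 float32, mm along the optical axis (not along the pixel's ray), 0 where there is no reading.
- env.get_calibration(name): a dict with "intrinsics" (3x3 intrinsics, pixels), "D" ([k1, k2, p1, p2, k3] as OpenCV has them; the pictures are not rectified), "cam_to_world" (4x4, takes a point from camera to world coordinates). Camera axes: x right, y up, looking along -z (the intrinsics and any distortion apply to the point x, -y, -z); pixel columns grow to the right and rows downward; lengths in mm; the calibration is good to about 2 mm. A picture is of the moment at which its call begins. get_calibration takes no time and is no camera call.
- env.job_done(): hands the job in; it is judged then, once.
The state is a dict: "t": time; "joints": joint angles; "qvel": joint speeds; "tau": joint torques, N m; "eef_pos": TCP position; "tcp_rot": TCP orientation; "ft_force": force on the tool from outside, world axes, zero at the start; "moment": the same for the moment, N m; "opening": opening from 0.0 (shut) to 1.0 (fully open); "grip_force": force on a finger pad.
Only numpy, scipy, OpenCV 4.12 (cv2) and the standard library are available. Lean on these libraries where they do the work, as an engineer would, in place of code of your own. Each camera call takes 0.05 s, during which the arm holds its last target. There are 200 camera calls.

TASK

The arbor already carries one cone-shaped spring disc of the tin-closing press: leave that one in place and add two of the discs from the drying mat, so that three are stacked with their faces alternating, each disc facing the opposite way to the one beneath it. Choose discs by the face they already show (none has to be turned over), lower each one over the post until it sits flat on the stack before letting go, never dropping it, and leave the spare disc lying on the mat and the things around undisturbed.

Things in the scene. Friction and masses are not known exactly. Their poses are not given: they have to be found in the camera images.
- arbor: bare steel arbor fixed to the table: round foot 84 mm across, 6 mm thick, and a 24 mm post, its top 70 mm over the table and tapered over the last 8 mm. Origin on the post axis at table height, z up. At the start it carries one of the four discs, resting on the foot (centre 14 mm over the table); further discs, faces alternating, seat with centres at 30 and 46 mm.
- mat: white ribbed drying mat fixed to the table, 110 mm (its x) by 290 mm (its y), 6 mm thick; origin at the centre of its underside. Three discs lie on it, in a row along its y, about 100 mm apart.
- disc_1: bare steel cone disc, 66 mm outer diameter, 30 mm hole, 16 mm high. On its hollow side the outermost 7 mm are an upright cylindrical rim (grasp across it); the wall, 4 mm thick, slopes in to a flat 38 mm ring on its domed side. Origin at its centre, half-way up; z points out of the domed side. Domed side up (z up, rim low) at the start, on the mat or the arbor; 0.10 to 0.20 kg.
- disc_2: bare steel cone disc, 66 mm outer diameter, 30 mm hole, 16 mm high. On its hollow side the outermost 7 mm are an upright cylindrical rim (grasp across it); the wall, 4 mm thick, slopes in to a flat 38 mm ring on its domed side. Origin at its centre, half-way up; z points out of the domed side. Domed side up (z up, rim low) at the start, on the mat or the arbor; 0.10 to 0.20 kg.
- disc_3: bare steel cone disc, 66 mm outer diameter, 30 mm hole, 16 mm high. On its hollow side the outermost 7 mm are an upright cylindrical rim (grasp across it); the wall, 4 mm thick, slopes in to a flat 38 mm ring on its domed side. Origin at its centre, half-way up; z points out of the domed side. Hollow side up (z down, rim high) at the start, on the mat or the arbor; 0.10 to 0.20 kg.
- disc_4: bare steel cone disc, 66 mm outer diameter, 30 mm hole, 16 mm high. On its hollow side the outermost 7 mm are an upright cylindrical rim (grasp across it); the wall, 4 mm thick, slopes in to a flat 38 mm ring on its domed side. Origin at its centre, half-way up; z points out of the domed side. Hollow side up (z down, rim high) at the start, on the mat or the arbor; 0.10 to 0.20 kg.
- tin: bystander: closed round gold lacquered tin, 66 mm across, 22 mm high; origin at the centre of its underside
- spatula: bystander: small spatula with a blue handle lying flat, 205 mm long, 26 mm wide, 12 mm high; origin at the centre of its underside, long side along its x
Mind the look-alikes: they are no part of the job. Leave any turquoise look-alike of the disc_1 alone.

How it is judged:
By the outcome, as a careful person would: the job done as asked, in the order asked, and still so for the second after the job is handed in, with the robot touching nothing.
It also fails if it takes over 45 s, if anything falls off the work surface, if the arm or the gripper's body presses on something with over 40 N, if the wrist force passes 120 N, or if a joint passes its speed limit or range.

## Working session

There is one attempt and no reset: what is moved stays moved. The work goes in short steps, Python scripts to look and compute and a tool call to move; the robot and the scene stay as the last step left them, time stands still between calls to the robot, and variables do not carry over. Pictures are saved under pics/ and viewed, at most 10 in all, crops included, and the job is handed in when it is done.

Besides the shell and the picture viewer there is one more tool, called after "Call:" as name([rows], argument=value, ...), one row to a line, values as JSON. carry_out: Moves the arm, as the interface text tells. Its arguments: {"type":"object","properties":{"series":{"type":"array","items":{"type":"array","items":{"type":"number"}}}},"required":["series"]}

```bash
mkdir -p pics
cat > h.py <<'E'
import numpy as np, cv2
from cell import env
def cam(n):
    p,d=env.read_camera(n); c=env.get_calibration(n)
    return p,d,c
def world(d,c):
    K=np.array(c["intrinsics"],float);D=np.array(c["D"],float)
    h,w=d.shape; u,v=np.meshgrid(np.arange(w),np.arange(h))
    pts=cv2.undistortPoints(np.stack([u,v],-1).reshape(-1,1,2).astype(np.float64),K,D).reshape(h,w,2)
    P=np.stack([pts[...,0]*d,-pts[...,1]*d,-d],-1)
    T=np.array(c["cam_to_world"]);W=P@T[:3,:3].T+T[:3,3]; W[d<=0]=np.nan
    return W
E
python3 - <<'E'
from h import *
for n in("scene","top"):
    p,d,c=cam(n); np.savez(f"{n}0.npz",p=p,W=world(d,c))
    cv2.imwrite(f"pics/{n}0.png",p[...,::-1]); print(n,np.array(c["cam_to_world"])[:3].round(2).tolist(),c["intrinsics"])
print(env.state())
E
```

```text
scene [[0.46, 0.5, -0.74, -200.91], [-0.89, 0.24, -0.39, -483.42], [-0.02, 0.83, 0.55, 568.63]] [[480.77668272   0.         260.53853717]
 [  0.         480.77668272 193.95319885]
 [  0.           0.           1.        ]]
top [[0.02, 0.99, -0.14, 364.12], [-1.0, 0.02, -0.0, -92.49], [0.0, 0.14, 0.99, 899.17]] [[437.09922935   0.         252.06636828]
 [  0.         437.09922935 188.44748056]
 [  0.           0.           1.        ]]
{'t': 0.1, 'joints': array([-1.26360054e+00,  4.91497819e-01,  1.55940165e+00,  7.10791114e-06,
        1.09172488e+00, -1.05632002e-01]), 'qvel': array([ 0.00102   , -0.00239247, -0.00189942, -0.0020926 ,  0.00022767,
        0.00049793]), 'tau': array([ 2.85730915e-03, -6.13623190e+01, -2.58605361e+01,  6.94219116e-02,
        4.69951797e-02, -5.40285077e-05]), 'eef_pos': array([ 250.74365644, -572.46081335,  404.2164711 ]), 'tcp_rot': array([-3.14056737e+00, -1.15047358e-04,  4.12824446e-01]), 'ft_force': array([-0.25787737,  1.21943434, -0.06502153]), 'moment': array([0.00262044, 0.02574896, 0.01921517]), 'grip_force': 0.0, 'opening': 1.0005064962879473}
```

View pics/top0.png

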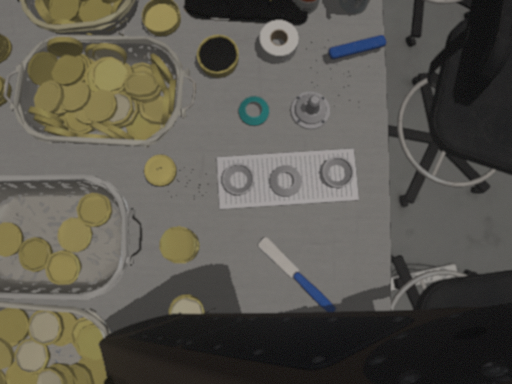

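View pics/scene0.png

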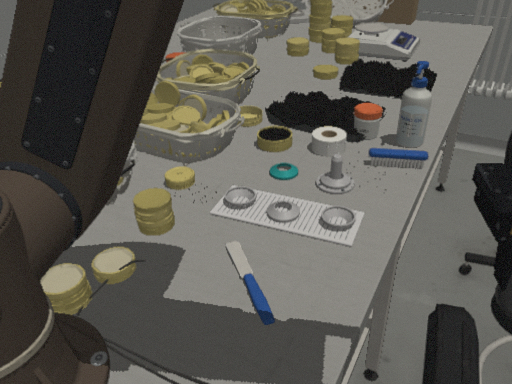

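The top picture shows the mat discs at (237,179), (285,181) and (337,172), and the arbor with its disc at (311,108). Possible look-alikes are the turquoise ring at (254,111), the white tape roll at (279,40) and the tins at (160,170) and (179,245). I'll measure the height profiles and take a close crop to tell the faces apart.

Run:
```python
from h import *
ims=[];Ws=[]
for i in range(8):
    p,d,c=cam("top"); W=world(d,c); ims.append(p.astype(float)); Ws.append(W)
W=np.nanmedian(Ws,0); p=np.mean(ims,0).astype(np.uint8); np.savez("top1.npz",W=W,p=p)
cv2.imwrite("pics/crop1.png",cv2.resize(p[85:215,210:365],None,fx=5,fy=4.6,interpolation=cv2.INTER_CUBIC)[...,::-1])
X,Y,Z=W[...,0],W[...,1],W[...,2]
for n,(u,v) in dict(L=(237,179),M=(285,181),R=(337,172),arb=(311,110)).items():
    s=np.s_[v-26:v+27,u-26:u+27]; x,y,z=X[s].ravel(),Y[s].ravel(),Z[s].ravel()
    x0,y0=X[v,u],Y[v,u]
    near=np.hypot(x-x0,y-y0)<44; t=13 if n!='arb' else 9
    m=near&(z>t)&(z<26)
    (cx,cy),r=cv2.minEnclosingCircle(np.c_[x[m],y[m]].astype(np.float32))
    rr=np.hypot(x-cx,y-cy)
    print(n,(x0.round(1),y0.round(1)),'c',round(cx,1),round(cy,1),'r',round(r,1),[ (a,round(float(np.nanmedian(z[(rr>=a)&(rr<a+3)])),1)) for a in range(0,45,3) if ((rr>=a)&(rr<a+3)).any()])
m=(Z>50)&(Z<78)&(np.arange(384)[:,None]>85)&(np.arange(384)[:,None]<130)&(np.arange(512)>290)&(np.arange(512)<335)
print('post',m.sum(),X[m].mean(),Y[m].mean(),Z[m].max(), X[m].min(),X[m].max(),Y[m].min(),Y[m].max())
```

```text
L (np.float64(509.9), np.float64(-59.6)) c 508.7 -62.9 r 32.7 [(0, 4.5), (3, 5.2), (6, 4.8), (9, 4.9), (12, 4.8), (15, 5.1), (18, 7.4), (21, 10.0), (24, 12.7), (27, 15.6), (30, 20.5), (33, 4.9), (36, 4.9), (39, 4.9), (42, 4.9)]
M (np.float64(508.2), np.float64(-159.3)) c 508.1 -160.0 r 32.0 [(0, 4.6), (3, 5.1), (6, 4.9), (9, 5.1), (12, 5.0), (15, 5.4), (18, 19.9), (21, 18.4), (24, 16.7), (27, 14.6), (30, 12.5), (33, 4.9), (36, 5.0), (39, 4.9), (42, 4.9)]
R (np.float64(529.4), np.float64(-267.6)) c 527.8 -265.9 r 33.3 [(0, 5.1), (3, 5.1), (6, 5.0), (9, 5.0), (12, 4.9), (15, 5.1), (18, 7.2), (21, 10.0), (24, 12.4), (27, 15.1), (30, 20.5), (33, 4.8), (36, 4.9), (39, 4.8), (42, 4.8)]
arb (np.float64(653.7), np.float64(-209.5)) c 664.5 -210.8 r 32.7 [(0, 68.8), (3, 69.3), (6, 68.2), (9, 42.3), (12, 5.2), (15, 20.0), (18, 20.2), (21, 18.1), (24, 16.2), (27, 14.4), (30, 12.1), (33, 5.1), (36, 5.0), (39, 4.6), (42, -1.1)]
post 114 660.9327844113816 -210.03206871675332 70.28632947718921 653.3648495861755 673.066133842754 -221.52375477460419 -199.37678522496049
```

View pics/crop1.png

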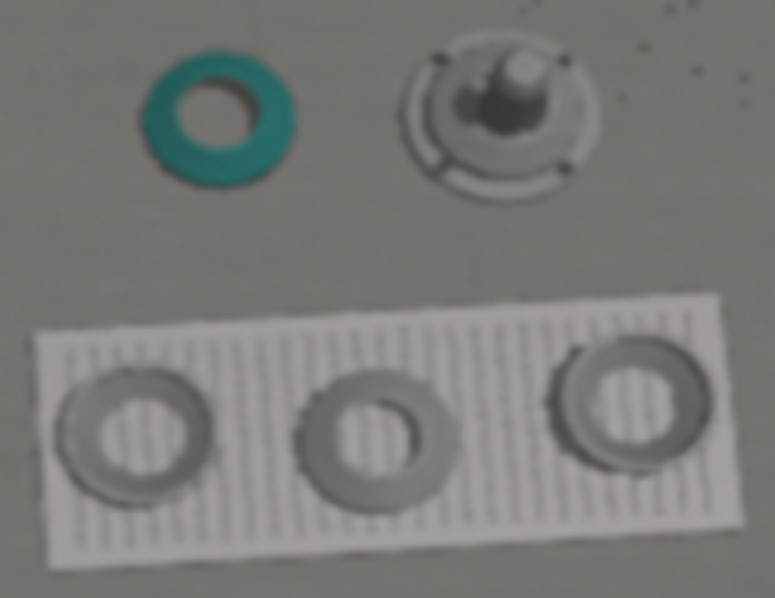

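The arbor disc is domed side up (20 mm at its inner ring, falling outwards). Discs L (237,179) and R (337,172) are hollow up and M (285,181) is domed up. So I'll place R first, then M, and leave L as the spare. The crop confirms this. Next I'll refine the arbor axis and work out the move.

```bash
cat >> h.py <<'E'
def rel(target, yaw=None):
    """shift along tool axes (mm) from measured TCP to world target TCP, and turn deg about tool z"""
    from scipy.spatial.transform import Rotation as R
    s=env.state(); r=R.from_euler('xyz',s['tcp_rot']); 
    sh=r.inv().apply(np.array(target)-s['eef_pos'])
    return sh.round(1), None if yaw is None else round(-np.degrees(yaw-s['tcp_rot'][2]),1)
E
python3 - <<'E'
from h import *
f=np.load("top1.npz"); W=f['W']; X,Y,Z=W[...,0],W[...,1],W[...,2]
from scipy.optimize import least_squares
def edge(m,c0):
    ps=W[m][:,:2]; a=np.degrees(np.arctan2(ps[:,1]-c0[1],ps[:,0]-c0[0]))//10; r=np.hypot(*(ps-c0).T)
    e=np.array([ps[a==k][np.argmax(r[a==k])] for k in np.unique(a)])
    q=least_squares(lambda q:np.hypot(e[:,0]-q[0],e[:,1]-q[1])-q[2],[*c0,35],loss='soft_l1').x; return q.round(1),len(e)
for n,c,lo,hi in(("foot",(664,-210),2.5,9),("adisc",(664,-210),10.5,24),("R",(528,-266),14,26),("M",(508,-160),10,26),("L",(508.7,-63),14,26)):
    print(n,edge((np.hypot(X-c[0],Y-c[1])<46)&(Z>lo)&(Z<hi),np.array(c)))
m=(Z>66)&(Z<74)&(np.hypot(X-664,Y+210)<25); print('posttop',m.sum(),W[m].mean(0).round(1))
s=env.state(); print(s['eef_pos'],s['tcp_rot'],rel((528,-266,300),np.pi/2))
E
```

```text
foot (array([ 663.9, -211.1,   41.2]), 36)
adisc (array([ 664.1, -210.8,   31.8]), 36)
R (array([ 527.8, -265.8,   32.7]), 36)
M (array([ 508.3, -159.6,   32.1]), 36)
L (array([508.6, -63.1,  32.3]), 36)
posttop 65 [ 662.9 -210.9   68.4]
[ 250.74975926 -572.47879671  404.75507495] [3.14149965e+00 1.94487493e-05 4.12814219e-01] (array([ 376.9, -169.5,  104.7]), np.float64(-66.3))
```

Call:
carry_out([
  [0.05,-0.022,0,-8,1],
  [0.1,-0.045,0,-16,1],
  [0.15,-0.068,0,-24,1],
  [0.2,-0.09,0.02,-32,1],
  [0.25,-0.112,0.04,-40,1],
  [0.29,-0.13,0.06,-48,1],
  [0.32,-0.144,0.08,-54,1],
  [0.35,-0.157,0.1,-60,1],
  [0.37,-0.166,0.105,-65,1],
  [0.377,-0.1695,0.105,-66.3,1],
  [0.377,-0.1695,0.105,-66.3,1],
  [0.377,-0.1695,0.105,-66.3,1],
])

```text
t: 2.0
eef_pos: [527.7, -266.7, 300.2]
tcp_rot: [3.141, 0.001, 1.568]
ft_force: [0.4, 0.2, 0.3]
opening: 1.0
grip_force: 0.0
```

Run:
```python
from h import *
print(env.state()['joints'].round(2),env.state()['ft_force'],rel((527.8,-265.8,199.5),np.pi/2))
p,d,c=cam("scene"); cv2.imwrite("pics/s2.png",p[...,::-1])
```

```text
[-0.58  0.57  1.75 -0.    0.83 -0.58] [0.3737778  0.15365878 0.28754501] (array([9.000e-01, 1.000e-01, 1.007e+02]), np.float64(-0.2))
```

View pics/s2.png

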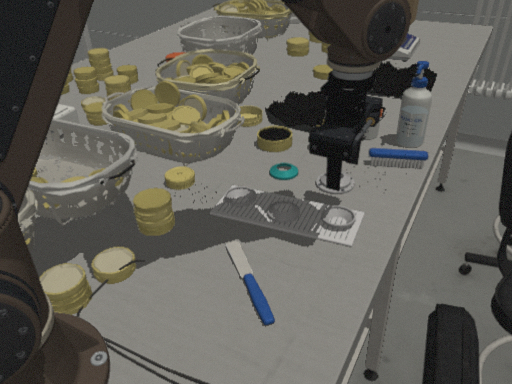

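The gripper hangs above disc R at about (335,215) with a clear path down. Descending and gripping.

Call:
carry_out([
  [0.0005,0,0.04,0,1],
  [0.0005,0,0.08,0,1],
  [0.0005,0,0.095,0,1],
  [0.0005,0,0.1,0,1],
  [0.0005,0,0.1,0,1],
  [0.0005,0,0.1,0,0.6],
  [0.0005,0,0.1,0,0.5],
  [0.0005,0,0.1,0,0.5],
  [0.0005,0,0.1,0,0.5],
  [0.0005,0,0.1,0,0.5],
])

```text
t: 3.3
eef_pos: [528.1, -265.5, 200.0]
tcp_rot: [3.141, 0.0, 1.57]
ft_force: [-1.6, 0.4, 3.5]
opening: 0.677
grip_force: 30.0
```

Call:
carry_out([
  [0,0,-0.03,0,0.5],
  [0,0,-0.06,0,0.5],
  [0,0,-0.085,0,0.5],
  [0.01,0.03,-0.09,0,0.5],
  [0.025,0.065,-0.09,0,0.5],
  [0.04,0.1,-0.09,0,0.5],
  [0.05,0.125,-0.09,0,0.5],
  [0.0545,0.136,-0.09,0,0.5],
  [0.0545,0.136,-0.09,0,0.5],
  [0.0545,0.136,-0.09,0,0.5],
])

```text
t: 4.55
eef_pos: [663.4, -211.6, 289.6]
tcp_rot: [-3.141, -0.0, 1.569]
ft_force: [-0.6, -0.3, -0.6]
opening: 0.678
grip_force: 30.0
```

Run:
```python
from h import *
s=env.state();print(s['eef_pos'],s['tcp_rot'],s['opening'],s['ft_force'])
p,d,c=cam("top");W=world(d,c);q,e,f=cam("scene");V=world(e,f)
np.savez("g1.npz",W=W,V=V,p=p,q=q)
a=cv2.resize(p[70:200,240:380],None,fx=2.7,fy=2.7)
b=cv2.resize(q[100:230,260:400],None,fx=2.7,fy=2.7)
cv2.imwrite("pics/g1.png",np.hstack([a,b])[...,::-1])
```

```text
[ 663.39840112 -211.60035278  289.64121271] [-3.14096144e+00 -6.45449757e-05  1.56941570e+00] 0.678133427444836 [-0.63493034 -0.31918329 -0.55807878]
```

View pics/g1.png

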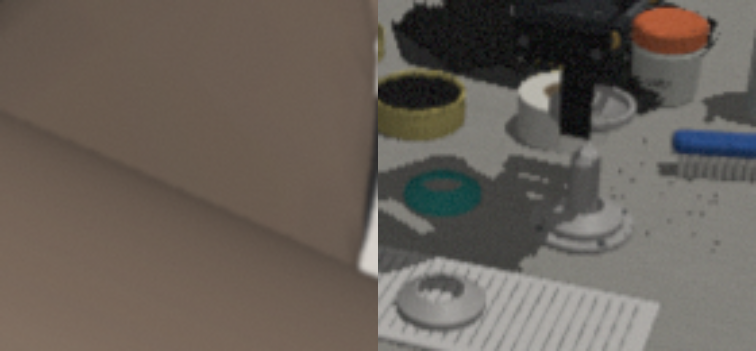

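The right half shows the disc held above the post at crop (605,100), partly behind the finger. The top camera is blocked by the arm. I'll measure the held disc against the arbor in the scene camera.

Run:
```python
from h import *
from scipy.optimize import least_squares
Vs=[]
for i in range(6):
    q,e,f=cam("scene"); Vs.append(world(e,f))
V=np.nanmedian(Vs,0); X,Y,Z=V[...,0],V[...,1],V[...,2]
q=q.astype(int)
bright=q.min(-1)>70
m=(np.hypot(X-664,Y+211)<40)&(Z>92)&(Z<118)&bright
P=V[m]; print('disc',m.sum(),P.min(0),P.max(0))
def fit(e,r,c0=(664,-211)):
    g=least_squares(lambda q:np.hypot(e[:,0]-q[0],e[:,1]-q[1])-r,c0,loss='soft_l1',f_scale=.7); return g.x.round(2),np.median(np.abs(g.fun)).round(2),len(e)
R=P[P[:,2]>105]; print(np.c_[R].round(0)[::max(1,len(R)//25)].tolist())
m=(np.hypot(X-664,Y+211)<20)&(Z>24)&(Z<60); print('post',fit(V[m],12))
m=(np.hypot(X-664,Y+211)<45)&(Z>9.5)&(Z<12.5); print('adisc rim',fit(V[m],33))
s=Z[(np.hypot(X-664,Y+211)<60)&(np.hypot(X-664,Y+211)>48)&(Z<20)];print('table',np.nanmedian(s))
```

```text
disc 211 [ 631.71504758 -244.82515649   95.78186217] [ 694.40647464 -180.94800886  112.27296199]
[[692.0, -209.0, 112.0], [692.0, -218.0, 111.0], [692.0, -209.0, 107.0], [690.0, -221.0, 111.0], [690.0, -208.0, 106.0], [692.0, -218.0, 107.0], [689.0, -230.0, 111.0], [687.0, -226.0, 108.0], [656.0, -183.0, 111.0], [680.0, -237.0, 112.0], [684.0, -230.0, 106.0], [646.0, -184.0, 111.0], [677.0, -236.0, 106.0], [663.0, -245.0, 112.0], [652.0, -240.0, 112.0], [645.0, -238.0, 112.0], [657.0, -245.0, 108.0], [637.0, -228.0, 111.0], [642.0, -237.0, 111.0], [656.0, -243.0, 106.0], [636.0, -231.0, 110.0], [645.0, -238.0, 108.0], [633.0, -226.0, 109.0], [639.0, -234.0, 108.0], [634.0, -226.0, 106.0], [639.0, -234.0, 105.0]]
post (array([ 661.93, -211.11]), np.float64(0.37), 162)
adisc rim (array([ 662.  , -211.31]), np.float64(0.43), 36)
table 0.09564085467684436
```

Run:
```python
from h import *
from scipy.optimize import least_squares
V=np.nanmedian([world(*cam("scene")[1:]) for i in range(6)],0); q=cam("scene")[0].astype(int)
X,Y,Z=V[...,0],V[...,1],V[...,2]
m=(np.hypot(X-664,Y+211)<40)&(Z>104.5)&(Z<113)&(q.min(-1)>70); P=V[m]
c=np.array([663.,-212.])
for k in range(5):
    d=(P[:,:2]-c)@[-.95,-.3]
    r=np.where(d>4,33,np.where((d<-4)&(P[:,2]<110),29,np.nan)); ok=~np.isnan(r)
    g=least_squares(lambda q:np.hypot(*(P[ok,:2]-q).T)-r[ok],c,loss='soft_l1',f_scale=.7); c=g.x
o=ok&(r==33); g2=least_squares(lambda q:np.hypot(*(P[o,:2]-q).T)-33,c,loss='soft_l1',f_scale=.7)
print(c,ok.sum(),np.median(abs(g.fun)),'outer only',g2.x,o.sum(),env.state()['eef_pos'])
```

```text
[ 662.82680136 -211.22631841] 113 0.6709852933732421 outer only [ 663.11624706 -211.29094832] 71 [ 664.14112586 -211.09252335  289.72604658]
```

Call:
carry_out([
  [0,-0.0005,0.012,0,0.5],
  [0,-0.0005,0.022,0,0.5],
  [0,-0.0005,0.03,0,0.5],
  [0,-0.0005,0.037,0,0.5],
  [0,-0.0005,0.042,0,0.5],
  [0,-0.0005,0.042,0,0.5],
])

```text
t: 6.05
eef_pos: [663.6, -211.1, 247.4]
tcp_rot: [-3.141, -0.0, 1.57]
ft_force: [0.4, 0.3, -1.2]
opening: 0.679
grip_force: 30.0
```

No contact with the disc 16 mm down the post, so I'll continue.

Call:
carry_out([
  [0,0,0.01,0,0.5],
  [0,0,0.02,0,0.5],
  [0,0,0.026,0,0.5],
  [0,0,0.03,0,0.5],
  [0,0,0.0315,0,0.5],
  [0,0,0.0315,0,0.5],
])

```text
t: 6.8
eef_pos: [663.7, -211.1, 216.3]
tcp_rot: [3.141, 0.0, 1.57]
ft_force: [0.2, 0.4, -0.8]
opening: 0.679
grip_force: 30.0
```

Call:
carry_out([
  [0,0,0.0005,0,0.5],
  [0,0,0.0005,0,0.5],
  [0,0,0.0005,0,0.5],
])

```text
t: 7.18
eef_pos: [663.7, -211.2, 215.9]
tcp_rot: [3.141, 0.0, 1.57]
ft_force: [0.7, -1.0, -1.0]
opening: 0.679
grip_force: 30.0
```

Call:
carry_out([
  [0,0,0.0005,0,0.5],
  [0,0,0.0005,0,0.5],
  [0,0,0.0005,0,0.5],
])

```text
t: 7.55
eef_pos: [663.7, -211.1, 215.6]
tcp_rot: [3.141, 0.0, 1.57]
ft_force: [-0.7, 0.0, 4.7]
opening: 0.674
grip_force: 30.0
```

Seating contact came at the expected height. Releasing and rising straight up.

Call:
carry_out([
  [0,0,0,0,0.8],
  [0,0,0,0,1],
  [0,0,0,0,1],
  [0,0,0,0,1],
  [0,0,-0.02,0,1],
  [0,0,-0.06,0,1],
  [0,0,-0.085,0,1],
  [0.015,-0.045,-0.09,0,1],
  [0.033,-0.1,-0.09,0,1],
  [0.046,-0.14,-0.09,0,1],
  [0.0515,-0.1555,-0.09,0,1],
  [0.0515,-0.1555,-0.09,0,1],
  [0.0515,-0.1555,-0.09,0,1],
])

```text
t: 9.18
eef_pos: [508.9, -159.8, 306.0]
tcp_rot: [3.14, 0.001, 1.57]
ft_force: [-0.1, 0.4, 0.8]
opening: 0.997
grip_force: 0.0
```

Run:
```python
from h import *
print(rel((508.3,-159.6,198),np.pi/2))
V=np.nanmedian([world(*cam("scene")[1:]) for i in range(5)],0); q=cam("scene")[0]
X,Y,Z=V[...,0],V[...,1],V[...,2]
near=np.hypot(X-662,Y+211)
P=V[(near<36)&(Z>34)&(Z<44)&(near>24)]
A=np.c_[P[:,:2]-[662,-211],np.ones(len(P))]
top=P[P[:,2]>36.3]; B=np.c_[top[:,:2]-[662,-211],np.ones(len(top))]
print(len(P),'rim plane slope',np.linalg.lstsq(B,top[:,2],rcond=None)[0],top.min(0),top.max(0))
b=cv2.resize(q[120:250,200:380],None,fx=4,fy=4); cv2.imwrite("pics/g2.png",b[...,::-1])
```

```text
(array([  0.3,  -0.8, 108. ]), np.float64(-0.1))
135 rim plane slope [-1.35594939e-04  7.24744502e-04  3.74184266e+01] [ 629.02393396 -244.37741074   36.33015257] [ 693.51185048 -179.89062465   38.27503344]
```

View pics/g2.png

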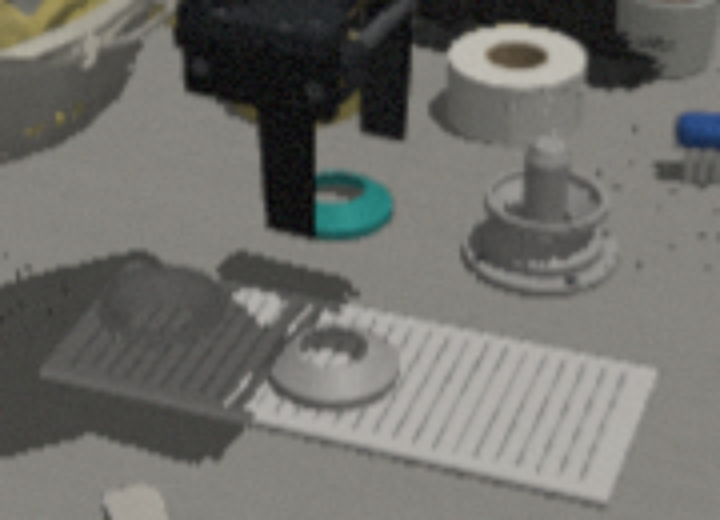

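The first disc sits level on the arbor at crop (547,195), with its rim top at about 38 mm and no slope. Now picking the domed disc M at crop (335,365).

Call:
carry_out([
  [0,-0.0005,0.045,0,1],
  [0,-0.0005,0.085,0,1],
  [0,-0.0005,0.1,0,1],
  [0,-0.0005,0.106,0,1],
  [0,-0.0005,0.108,0,1],
  [0,-0.0005,0.108,0,1],
  [0,-0.0005,0.108,0,0.6],
  [0,-0.0005,0.108,0,0.5],
  [0,-0.0005,0.108,0,0.5],
  [0,-0.0005,0.108,0,0.5],
  [0,-0.0005,0.108,0,0.5],
])

```text
t: 10.85
eef_pos: [507.7, -159.5, 197.4]
tcp_rot: [3.141, 0.0, 1.57]
ft_force: [0.4, -0.1, 3.8]
opening: 0.692
grip_force: 30.0
```

Call:
carry_out([
  [0,0,-0.015,0,0.5],
  [0,0,-0.04,0,0.5],
  [0,0,-0.075,0,0.5],
  [0,0,-0.095,0,0.5],
  [-0.01,0.03,-0.1,0,0.5],
  [-0.023,0.07,-0.1,0,0.5],
  [-0.036,0.11,-0.1,0,0.5],
  [-0.046,0.14,-0.1,0,0.5],
  [-0.0515,0.156,-0.1,0,0.5],
  [-0.0515,0.156,-0.1,0,0.5],
  [-0.0515,0.156,-0.1,0,0.5],
])

```text
t: 12.22
eef_pos: [663.0, -210.8, 297.5]
tcp_rot: [-3.141, -0.0, 1.57]
ft_force: [-0.3, 0.1, -1.6]
opening: 0.696
grip_force: 30.0
```

Run:
```python
from h import *
from scipy.optimize import least_squares
V=np.nanmedian([world(*cam("scene")[1:]) for i in range(6)],0); q=cam("scene")[0].astype(int)
X,Y,Z=V[...,0],V[...,1],V[...,2]
m=(np.hypot(X-664,Y+211)<40)&(Z>102)&(Z<130)&(q.min(-1)>70); P=V[m]; print(m.sum(),P.min(0),P.max(0))
R=P[(P[:,2]<P[:,2].min()+6)]
g=least_squares(lambda q:np.hypot(*(R[:,:2]-q).T)-33,(663,-211),loss='soft_l1',f_scale=.7)
print(g.x,len(R),np.median(abs(g.fun)))
T=P[P[:,2]>P[:,2].max()-1.5]; B=np.c_[T[:,:2]-[662,-211],np.ones(len(T))]; print(len(T),T.min(0),T.max(0),np.linalg.lstsq(B,T[:,2],rcond=None)[0])
for a in range(104,124,2):
    S=P[(P[:,2]>=a)&(P[:,2]<a+2)]; print(a,len(S),S.min(0)[:2].round() if len(S) else '',S.max(0)[:2].round() if len(S) else '')
print(env.state()['eef_pos'])
cv2.imwrite("pics/g3.png",cv2.resize(q[90:200,270:400].astype(np.uint8),None,fx=5,fy=5)[...,::-1])
```

```text
201 [ 625.38793742 -242.51662531  106.3527274 ] [ 697.49031692 -178.54203615  122.67287549]
[ 659.74490713 -208.82226818] 55 0.8447765525173168
9 [ 647.02255628 -229.47642553  121.22724775] [ 673.81218038 -220.96985047  122.67287549] [1.93654660e-02 3.72594362e-02 1.22459860e+02]
104 0  
106 14 [ 625. -242.] [ 693. -188.]
108 22 [ 631. -242.] [ 697. -183.]
110 18 [ 632. -243.] [ 690. -182.]
112 26 [ 631. -242.] [ 695. -179.]
114 43 [ 634. -241.] [ 685. -181.]
116 26 [ 636. -237.] [ 674. -190.]
118 26 [ 642. -237.] [ 680. -191.]
120 24 [ 643. -231.] [ 678. -218.]
122 2 [ 651. -227.] [ 674. -221.]
[ 663.47425562 -211.05852572  297.42684181]
```

View pics/g3.png

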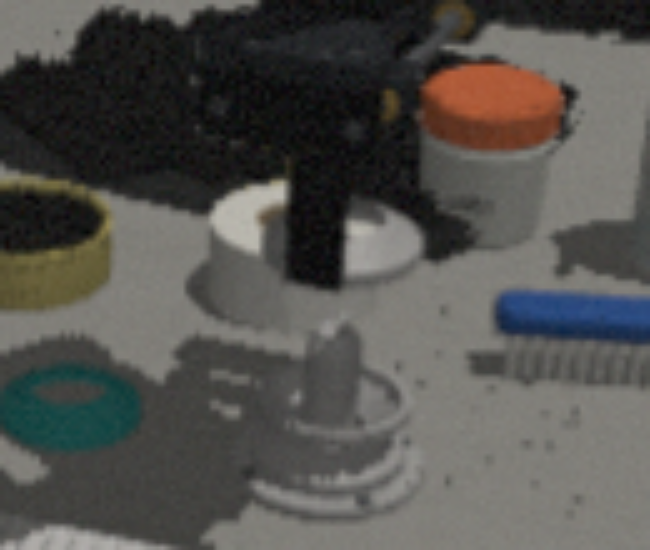

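The disc is held level behind the finger at crop (320,240). Its top is at 122 mm as expected, and the lateral pose matches the previous placing. Lowering.

Call:
carry_out([
  [0,0,0.015,0,0.5],
  [0,0,0.027,0,0.5],
  [0,0,0.035,0,0.5],
  [0,0,0.042,0,0.5],
  [0,0,0.049,0,0.5],
  [0,0,0.049,0,0.5],
])

```text
t: 13.32
eef_pos: [663.6, -211.1, 247.7]
tcp_rot: [-3.141, -0.0, 1.57]
ft_force: [0.7, -0.5, -1.8]
opening: 0.689
grip_force: 30.0
```

Call:
carry_out([
  [0,0,0.008,0,0.5],
  [0,0,0.014,0,0.5],
  [0,0,0.017,0,0.5],
  [0,0,0.0183,0,0.5],
  [0,0,0.0183,0,0.5],
])

```text
t: 13.95
eef_pos: [663.7, -211.2, 230.0]
tcp_rot: [3.141, 0.0, 1.57]
ft_force: [-0.1, -0.8, -1.6]
opening: 0.691
grip_force: 30.0
```

Call:
carry_out([
  [0,0,0.0004,0,0.5],
  [0,0,0.0007,0,0.5],
  [0,0,0.0007,0,0.5],
  [0,0,0.0007,0,0.5],
])

```text
t: 14.45
eef_pos: [663.6, -211.1, 229.3]
tcp_rot: [3.142, 0.0, 1.57]
ft_force: [0.6, -0.4, -1.3]
opening: 0.688
grip_force: 30.0
```

Call:
carry_out([
  [0,0,0.0003,0,0.5],
  [0,0,0.0005,0,0.5],
  [0,0,0.0005,0,0.5],
  [0,0,0.0005,0,0.5],
])

```text
t: 14.95
eef_pos: [663.6, -211.1, 228.9]
tcp_rot: [3.141, 0.0, 1.57]
ft_force: [0.1, 0.6, 1.6]
opening: 0.692
grip_force: 30.0
```

Contact has begun (−1.3 to +1.6 N). I'll go a little further to be sure it's seated.

Call:
carry_out([
  [0,0,0.0003,0,0.5],
  [0,0,0.0004,0,0.5],
  [0,0,0.0004,0,0.5],
])

```text
t: 15.32
eef_pos: [663.7, -211.1, 228.8]
tcp_rot: [3.141, 0.0, 1.57]
ft_force: [-1.8, 1.1, 4.9]
opening: 0.693
grip_force: 30.0
```

Call:
carry_out([
  [0,0,0,0,0.8],
  [0,0,0,0,1],
  [0,0,0,0,1],
  [0,0,0,0,1],
  [0,0,-0.02,0,1],
  [0,0,-0.06,0,1],
  [0,0,-0.1,0,1],
  [-0.03,-0.03,-0.12,0,1],
  [-0.08,-0.07,-0.13,0,1],
  [-0.13,-0.11,-0.13,0,1],
  [-0.18,-0.15,-0.13,0,1],
  [-0.23,-0.19,-0.13,0,1],
  [-0.27,-0.23,-0.13,0,1],
  [-0.27,-0.23,-0.13,0,1],
  [-0.27,-0.23,-0.13,0,1],
])

```text
t: 17.2
eef_pos: [433.4, -480.7, 359.4]
tcp_rot: [3.141, 0.001, 1.569]
ft_force: [0.1, 0.8, -0.4]
opening: 1.001
grip_force: 0.0
```

Run:
```python
from h import *
p,d,c=cam("top");W=world(d,c);q=cam("scene")[0]
a=cv2.resize(p[70:220,200:370],(400,353));b=cv2.resize(q[130:270,200:370],(400,353))
cv2.imwrite("pics/end.png",np.hstack([a,b])[...,::-1])
X,Y,Z=W[...,0],W[...,1],W[...,2]; r=np.hypot(X-664,Y+211)
print([(k,np.nanmedian(Z[(r>=k)&(r<k+3)]).round(1)) for k in range(0,45,3)])
T=W[(r>14)&(r<20)&(Z>48)&(Z<58)]; print(len(T),np.linalg.lstsq(np.c_[T[:,:2]-[664,-211],np.ones(len(T))],T[:,2],rcond=None)[0])
```

```text
[(0, np.float64(68.4)), (3, np.float64(68.7)), (6, np.float64(67.9)), (9, np.float64(56.5)), (12, np.float64(40.4)), (15, np.float64(51.9)), (18, np.float64(51.2)), (21, np.float64(49.3)), (24, np.float64(47.6)), (27, np.float64(45.0)), (30, np.float64(37.5)), (33, np.float64(5.5)), (36, np.float64(5.0)), (39, np.float64(3.9)), (42, np.float64(-0.6))]
83 [3.02545277e-02 9.59193306e-03 5.21727432e+01]
```

View pics/end.png

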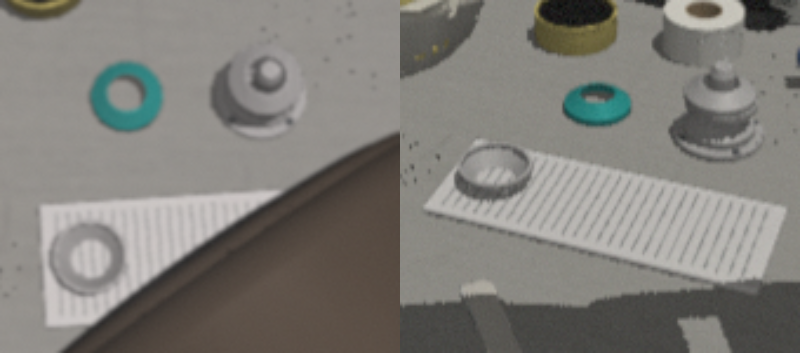

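The stack on the arbor at crop (265,85) is level, with its top 32 mm higher than before, which is exactly two discs. The spare lies untouched on the mat at (88,257). Handing in.

```bash
python3 -c "
from cell import env
print(env.job_done())"
```

```text
the job is handed in; nothing more can be done
None
```

The arbor now carries three discs with alternating faces (domed, hollow, domed), each lowered to seating contact before release; the spare still lies on the mat and the job is handed in.

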